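Level the market stall's display riser

ROBOT

A 6-joint arm with a two-finger parallel gripper is mounted at the origin on the work surface. World frame = base frame: x ahead of the robot, y to its left, z up, the work surface at z = 0. Lengths are in mm, angles in rad, forces in N, time in s.
With the tool pointing down it reaches from about 400 to 925 mm from the base axis. Payload 12.5 kg.
Tool frame: the origin (TCP) lies between the finger pads; the fingertips stand 11 mm ahead of it and the grasp point (between the pads) lies 8 mm behind it (env.tip_extent is the distance from the TCP to the fingertips, in mm); x points along the fingers, z is the direction in which the jaws open and shut, and the axes are right-handed (so a half turn about x gives the same grasp; the last joint's range is limited). The gripper opens to 95 mm and grips with 3 to 60 N. Pads are 20 mm wide; open, the fingers measure 119 mm over their backs; the gripper's body (75 mm by 180 mm) begins 59 mm behind the grasp point.
Start: joints at [-1.434, 0.491, 1.559, -0, 1.092, -0.106], TCP at [150.285, -606.679, 225.661] pointing down, gripper open.
Joint ranges: [-3.1, 3.1], [-0.84, 2.19], [0.05, 2.79], [-1.13, 4.28], [0.06, 2.93], [-2.69, 2.69]. Speed limits (rad/s): [2.22, 2.22, 2.79, 3.14, 3.14, 3.14].

INTERFACE

Orientations are given as [roll, pitch, yaw] about the fixed x, y, z axes, in that order (R = Rz(yaw) Ry(pitch) Rx(roll)).
In Python, from cell import status, imaging, env gives the robot as it stands. The module is installed in compiled form; this text tells all that it offers.
- The arm moves only by the tool apply_moves, never from a script. Its argument "increments" is a list of rows, each a list of 5 numbers: the closure, from 0 (fully open) to 1 (shut), then the shift along the tool's x, y, z in mm, then the turn about the tool's x in degrees. A call has 1 to 10 rows; each row shifts and turns the commanded pose from where the row before left it, along the tool's axes as they then stand; what a row does not reach is not made up. A row lasts 1/10 s, in which the tool goes at most 50 mm and 8.59 degrees, less where a joint would pass 70% of its speed; a pose out of reach is approached as far as the arm can. A call with a gripper value outside its range is refused whole. The fingers move at their own pace and stop on an object; the grip force is fixed at half the most. Time passes only in rows, so rows that do not move let the fingers close. It gives the time, the measured TCP pose, the force and the opening at its end, in the units of the state.
- status.state(): the state, without advancing time (a new reading comes with each control period).
- imaging.read_camera(name): name is "side" or "top" or "wrist"; returns a dict with "pixels" (384x512x3 uint8, red, green, blue), "fovy" (degrees; the focal length in pixels is half the picture's height over the tangent of half this angle, whatever the lens; pixels are square), "cx", "cy" (the principal point, pixels), "R" (3x3) and "t" (3): a world point X has camera coordinates R X + t. Camera axes: x right, y down, z forward; pixel columns grow to the right and rows downward; lengths in mm; the calibration is good to about 2 mm. The wrist camera is an equidistant fisheye: a pixel r from the principal point sees the ray r / f radians off the axis. A picture is of the moment at which its call begins. There is no depth.
- env.job_done(): hands the job in, once; it reports no verdict.
The state is a dict: "t": time; "joints": joint angles; "qvel": joint speeds; "tau": joint torques, N m; "eef_pos": TCP position; "tcp_rot": TCP orientation; "ft_force": force on the tool from outside, world axes, zero at the start; "moment": the same for the moment, N m; "opening": opening from 0.0 (shut) to 1.0 (fully open).
Only numpy, scipy, OpenCV 4.12 (cv2) and the standard library are available. Lean on these libraries where they do the work, as an engineer would, in place of code of your own. Each camera call takes 0.05 s, during which the arm holds its last target. There are 200 camera calls.

TASK

The plywood display riser on the tea stall sags at one end. Lay the spirit level lengthwise on the middle of the riser's rubber pad and press it down to bed it, let go of it, and turn the knob of the riser's levelling foot until the bubble rests between the two lines. Then press the level down again with about a kilogram's weight, the bubble still between the lines, and finish while still pressing; leave the jar, carton and tray alone.

Things in the scene. Friction and masses are not known exactly. Their poses are not given: they have to be found in the camera images.
- level: Spirit level on the table: aluminium bar 160 x 28 x 38 high (30 wide at the black end caps), 0.3 kg; a yellow-green vial, 62 long, along the middle of its top rises to 47 above the underside. Origin: centre of underside; x along its length, z up. Either way round will do. Its flat top, clear of the vial beyond 40 from the middle, can be pressed with shut fingertips.
- bubble (a joint): Pale bubble (15 long) in the vial: offset in m from the middle along the level's +x. It floats to the higher end, 12 mm per degree of tilt along the level, stops at 20 mm, and takes about 1 s to settle. It is between the two black lines (21 mm apart) when within 2.5 mm of 0.
- mat: Black rubber pad on the plywood board, 70 (x) x 200 (y) x 10 high. Origin: centre of underside, about 72 above the table when level; top 10 higher. y runs along the board from its hinged end to the levelling foot, whose axis is at y = +175. The pad sinks evenly, 1 mm per 3 N, at most 8 mm.
- stand: The riser's fixed steel frame, 142 (x) x 360 (y). Origin: on the table under its middle; y along the riser. The plywood board (125 x 330 x 12, top 72 above the table when level) is hinged at y = -150 between two cheeks 78 high and carried by the levelling foot at y = +130.
- foot_knob (a point): Round black fluted knob of the levelling foot, 36 across, 100 to 130 above the table, over the board's +y end; point on its axis, 116 up, the height to grip. Clockwise from above raises that end 12 mm a turn (280 from the hinge: 4.7 mm of bubble travel per rad). It keeps its height, is stiff (0.08 N m), stays where left, turns at least 1.4 rad past the right setting either way.
- jar: Bystander: round amber glass jar with a cork lid, 52 in diameter, 75 high. Origin: centre of its underside.
- carton: Bystander: dark tea carton 60 x 100 x 45 high. Origin: centre of its underside.
- tray: Bystander: open black tray 90 x 120 x 35 high. Origin: centre of its underside.

How it is judged (in metres and radians):
On the way, in this order (a step that is already met when the one before it is completed fails the run):
1. the level lies lengthwise on the pad and is pressed down on it (x of level in the frame of mat between -0.02 and 0.02 m and y of level in the frame of mat between -0.035 and 0.035 m and angle between the x axis of level and the y axis of mat, either way round below 0.2 rad and angle between level's own z axis and vertical below 0.06 rad and z of level in the frame of mat below 0.014 m and contact force between level and mat between 8 and 30 N), for 0.2 s.
2. the level is let go and the foot is turned until the bubble rests between the lines (x of level in the frame of mat between -0.02 and 0.02 m and y of level in the frame of mat between -0.035 and 0.035 m and angle between the x axis of level and the y axis of mat, either way round below 0.2 rad and angle between level's own z axis and vertical below 0.06 rad and z of level in the frame of mat below 0.014 m and value of joint bubble between -0.0025 and 0.0025 m and contact force between the fingers and level below 0.2 N and velocity of joint bubble between -0.003 and 0.003 m/s), for 0.3 s.
At the end, for the whole second after the job is handed in: Level flat and lengthwise on the pad (0.2 rad; middle within 20 mm across, 35 mm along), bubble within 2.5 mm of the middle, and the robot still pressing the level, at rest, so that it bears on the pad with 8 to 30 N (its own 3 to 4 N weight included) (all of step 1 and value of joint bubble between -0.0025 and 0.0025 m and contact force between the fingers and level above 3 N and linear speed of level below 0.02 m/s); the arm keeps its last pose, push and grip.
It fails at once if the jar is shoved or tipped (distance of jar from where it was at the start of the episode above 0.03 m or angle between jar's own z axis and vertical above 0.4 rad).
It fails at once if the carton is shoved or tipped (distance of carton from where it was at the start of the episode above 0.03 m or angle between carton's own z axis and vertical above 0.4 rad).
It fails at once if the tray is shoved or tipped (distance of tray from where it was at the start of the episode above 0.03 m or angle between tray's own z axis and vertical above 0.4 rad).
It fails at once if the level is rammed on to the pad (over 60 N) (contact force between level and mat above 60 N).
It also fails if it takes over 72 s, if anything falls off the work surface, if the arm or the gripper's body presses on something with over 40 N, if the wrist force passes 120 N, or if a joint passes its speed limit or range.

## Working session

There is one attempt and no reset: what is moved stays moved. The work goes in short steps, Python scripts to look and compute and a tool call to move; the robot and the scene stay as the last step left them, time stands still between calls to the robot, and variables do not carry over. Pictures are saved under pics/ and viewed, about 8 in all and at most 12, crops included, and the job is handed in when it is done.

Besides the shell and the picture viewer there is one more tool, called after "Request:" in YAML: its name, and indented under it one key for each argument. apply_moves: Moves the arm, as the interface text tells. Its arguments: {"type":"object","properties":{"increments":{"type":"array"}},"required":["increments"]}

```bash
mkdir -p pics
cat > h.py <<'E'
import numpy as np, cv2
from cell import status, imaging, env
def snap(n,f):
    c=imaging.read_camera(n); cv2.imwrite(f'pics/{f}.png',c['pixels'][:,:,::-1])
    np.savez(f'pics/{f}.npz',**c); return c
def load(f): return np.load(f'pics/{f}.npz')
def foc(c): return c['pixels'].shape[0]/2/np.tan(np.radians(float(c['fovy']))/2)
def ray(c,u,v,fish=False):
    f=foc(c); d=np.array([u-float(c['cx']),v-float(c['cy'])])
    if fish:
        r=np.hypot(*d); th=r/f; k=np.sin(th)/max(r,1e-9); p=np.array([d[0]*k,d[1]*k,np.cos(th)])
    else: p=np.array([*d/f,1.])
    return -c['R'].T@c['t'], c['R'].T@p
def at_z(c,u,v,z,fish=False):
    o,d=ray(c,u,v,fish); return o+d*(z-o[2])/d[2]
def proj(c,X,fish=False):
    p=c['R']@np.array(X)+c['t']; f=foc(c)
    if fish:
        r=np.hypot(p[0],p[1]); th=np.arctan2(r,p[2]); return np.array([c['cx']+f*th*p[0]/r,c['cy']+f*th*p[1]/r])
    return np.array([c['cx']+f*p[0]/p[2],c['cy']+f*p[1]/p[2]])
E
python3 - <<'E'
from h import *
a=[snap(n,n+'0') for n in('side','top','wrist')]
for c in a: print(c['fovy'],c['cx'],c['cy'],(-c['R'].T@c['t']).round(),c['R'].round(2).tolist())
s=status.state();print(s)
g=[c['pixels'] for c in a]
cv2.imwrite('pics/st.png',cv2.resize(np.hstack([g[1]]),(800,600),interpolation=cv2.INTER_CUBIC)[:,:,::-1])
E
```

```text
57.00049969325055 257.5827899103661 190.85998418444154 [263. 698. 924.] [[-0.92, -0.4, -0.01], [-0.29, 0.68, -0.67], [0.28, -0.61, -0.74]]
56.46036775067693 261.126512058321 189.14864742596916 [ 471.   24. 1165.] [[-0.01, -1.0, -0.03], [-1.0, 0.01, -0.09], [0.09, 0.03, -1.0]]
65.70646984690485 257.8000854985754 187.7764870044174 [ 218. -591.  384.] [[0.24, -0.97, -0.0], [-0.94, -0.23, 0.25], [-0.24, -0.06, -0.97]]
{'t': 0.15, 'joints': array([-1.43359822e+00,  4.91380263e-01,  1.55928592e+00, -2.78033735e-05,
        1.09171149e+00, -1.05554581e-01]), 'qvel': array([-9.88458591e-05, -3.03207938e-03, -1.01194401e-03,  4.58850229e-04,
       -1.37866091e-03,  2.21537618e-03]), 'tau': array([ 3.67878347e-04, -6.12897205e+01, -2.58278954e+01,  6.92589325e-02,
        4.73116734e-02, -9.32818648e-05]), 'eef_pos': array([ 150.25587489, -606.50381254,  225.22946577]), 'tcp_rot': array([3.06744502, 1.57001092, 1.73941421]), 'ft_force': array([ 0.41055174, -0.6381483 , -0.92800419]), 'moment': array([-0.05092297, -0.02327862,  0.04268533]), 'opening': 1.004234241367794}
```

View pics/st.png

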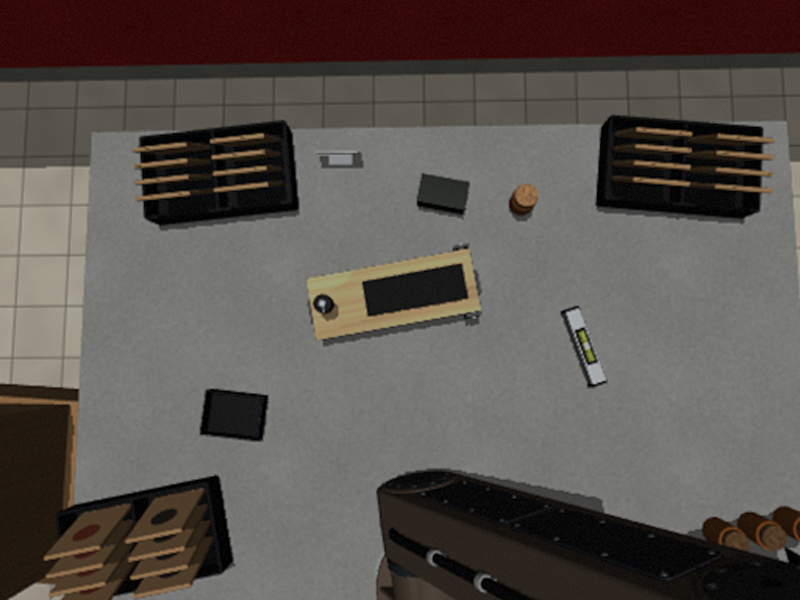

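View pics/side0.png

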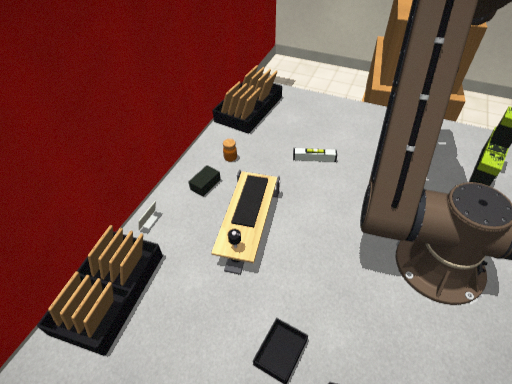

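The top view (800-wide) shows the level at about (584,346), the pad centred near (415,290), and the knob at (323,303). The carton (443,194), jar (524,198) and tray (235,415) are off to the sides. I'll segment these to get poses.

Run:
```python
from h import *
c=load('top0'); g=cv2.cvtColor(c['pixels'],cv2.COLOR_RGB2GRAY); hsv=cv2.cvtColor(c['pixels'],cv2.COLOR_RGB2HSV)
def rect(m,x0,y0,x1,y1):
    k=np.zeros_like(m);k[y0:y1,x0:x1]=m[y0:y1,x0:x1]
    n,l,s,ce=cv2.connectedComponentsWithStats(k); i=1+np.argmax(s[1:,4])
    r=cv2.minAreaRect(np.argwhere(l==i)[:,::-1].astype(np.float32)); return cv2.boxPoints(r),r
for nm,m,b,z in [('mat',(g<60).astype(np.uint8),(225,160,305,208),77),('knob',(g<70).astype(np.uint8),(195,180,218,204),130)]:
    p,r=rect(m,*b); print(nm,r); q=np.array([at_z(c,*x,z) for x in p]); print(q.round(1).tolist(), q.mean(0).round(1))
# level top: bright or yellow-green
roi=((g>175)|(hsv[...,1]>90)).astype(np.uint8); roi=cv2.morphologyEx(roi,cv2.MORPH_CLOSE,np.ones((5,5)))
p,r=rect(roi,352,190,395,252); print('lev',r); q=np.array([at_z(c,*x,38) for x in p]); print(q.round(1).tolist(), q.mean(0).round(1))
cv2.imwrite('pics/z.png',np.hstack([cv2.resize(c['pixels'][190:255,345:400],None,fx=7,fy=7,interpolation=2),cv2.resize(c['pixels'][175:210,195:225],(390,455),interpolation=2)])[:,:,::-1])
```

```text
mat ((265.0679931640625, 185.12400817871094), (22.80789566040039, 64.84597778320312), 79.69515228271484)
[[602.9, 145.1, 77.0], [637.1, -50.9, 77.0], [567.9, -62.4, 77.0], [533.8, 132.4, 77.0]] [585.4  41.   77. ]
knob ((207.00001525878906, 194.5), (13.435027122497559, 10.60660171508789), 45.0)
[[556.7, 234.5, 130.0], [578.5, 212.7, 130.0], [550.5, 184.7, 130.0], [528.8, 206.4, 130.0]] [553.6 209.6 130. ]
lev ((374.9588928222656, 221.89044189453125), (24.344558715820312, 5.149810314178467), 69.44395446777344)
[[504.4, -280.2, 38.0], [510.0, -295.4, 38.0], [439.2, -319.3, 38.0], [433.6, -304.3, 38.0]] [ 471.8 -299.8   38. ]
```

View pics/z.png

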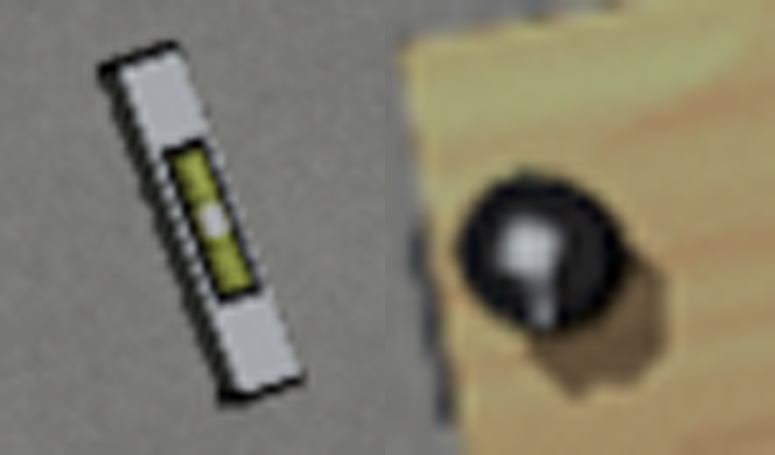

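The crop shows the level's top from about (107,65)–(178,43) to (232,398)–(302,378), centred near (472,-299) in world with a yaw of about 19.5°. Pad and knob poses agree with each other.

```bash
cat >> h.py <<'E'
from scipy.spatial.transform import Rotation as Ro
def tool():
    s=status.state(); return np.array(s['eef_pos']),Ro.from_euler('xyz',s['tcp_rot']).as_matrix()
def go(xyz,lvl_yaw_deg):
    """tool-frame shift (initial axes) to TCP xyz; turn to bring jaw axis to perpendicular of given world yaw"""
    p,R=tool(); d=R.T@(np.array(xyz)-p); y=np.degrees(np.arctan2(R[1,2],R[0,2]))
    t=-(lvl_yaw_deg+90-y); t=(t+90)%180-90
    print('tcp',p.round(1),'jaw yaw',round(y,2),'shift',d.round(1),'turn',round(t,2),'(or +-180)')
E
python3 - <<'E'
from h import *
p,R=tool();print(R.round(3)); go((472,-299,150),19.5)
E
```

```text
[[-0.     0.971  0.24 ]
 [ 0.001  0.24  -0.971]
 [-1.     0.    -0.001]]
tcp [ 150.3 -606.5  225.2] jaw yaw -76.09 shift [  75.4  386.2 -221.1] turn -5.59 (or +-180)
```

Request:
apply_moves:
  increments:
    - [0,7,38.6,-22.1,0]
    - [0,7,38.6,-22.1,0]
    - [0,7,38.6,-22.1,0]
    - [0,7,38.6,-22.1,0]
    - [0,7,38.6,-22.1,0]
    - [0,7,38.6,-22.1,0]
    - [0,7,38.6,-22.1,0]
    - [0,7,38.6,-22.1,0]
    - [0,7,38.6,-22.1,0]
    - [0,7,38.6,-22.1,0]

```text
t: 1.15
eef_pos: [472.9, -297.9, 155.3]
tcp_rot: [-1.755, 1.571, -3.083]
ft_force: [1.1, -0.7, 0.5]
opening: 1.0
```

Request:
apply_moves:
  increments:
    - [0,0,0,0,-5.6]
    - [0,0,0,0,0]
    - [0,0,0,0,0]

```text
t: 1.45
eef_pos: [471.6, -299.6, 155.6]
tcp_rot: [-1.764, 1.571, -2.996]
ft_force: [0.2, -0.8, 0.2]
opening: 1.0
```

Run:
```python
from h import *
c=snap('wrist','w1'); go((472,-299,30),19.5); print(proj(c,(472,-299,38),True),proj(c,(tool()[0]-[0,0,11]),True))
```

```text
tcp [ 471.4 -299.9  155.7] jaw yaw -70.66 shift [125.7   0.8  -0.6] turn -0.16 (or +-180)
[256.90928053 184.8793535 ] [257.42651961 228.11899481]
```

View pics/w1.png

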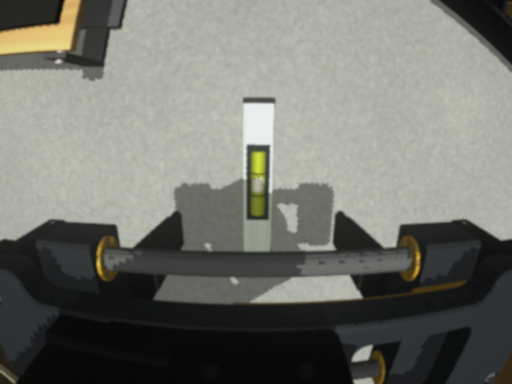

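The wrist view shows the vial centred at (258,183), against a predicted (257,185), and aligned with the jaws. I'm descending and gripping.

Request:
apply_moves:
  increments:
    - [0,35,0,0,0]
    - [0,40,0,0,0]
    - [0,35,0,0,0]
    - [0,18,0,0,0]
    - [0,9,0,0,0]
    - [0,0,0,0,0]
    - [1,0,0,0,0]
    - [1,0,0,0,0]
    - [1,0,0,0,0]
    - [1,0,0,0,0]

```text
t: 2.5
eef_pos: [472.1, -299.6, 19.3]
tcp_rot: [0.49, 1.57, -0.741]
ft_force: [-0.6, 0.0, -0.9]
opening: 0.719
```

Request:
apply_moves:
  increments:
    - [1,0,0,0,0]
    - [1,0,0,0,0]
    - [1,0,0,0,0]
    - [1,0,0,0,0]
    - [1,-40,0,0,0]
    - [1,-50,0,0,0]
    - [1,-50,0,0,0]
    - [1,0,0,0,0]
    - [1,0,0,0,0]

```text
t: 3.4
eef_pos: [472.0, -299.4, 159.6]
tcp_rot: [0.514, 1.569, -0.717]
ft_force: [0.1, -0.5, -0.8]
opening: 0.012
```

Run:
```python
from h import *
go((586,39,158),99.9); s=status.state(); print(s['opening'],s['ft_force'],s['joints'].round(2))
```

```text
tcp [ 472.  -299.4  159.6] jaw yaw -70.49 shift [   1.3  220.5 -280.9] turn -80.39 (or +-180)
0.011628681477299146 [ 0.13765752 -0.53222319 -0.76422418] [-0.68  0.47  1.8  -0.    0.87  0.55]
```

The fingers closed too slowly and I lifted without the level. I'll reopen and check it hasn't moved.

Request:
apply_moves:
  increments:
    - [0,0,0,0,0]
    - [0,0,0,0,0]
    - [0,0,0,0,0]
    - [0,0,0,0,0]
    - [0,0,0,0,0]
    - [0,0,0,0,0]
    - [0,0,0,0,0]

```text
t: 4.1
eef_pos: [471.8, -299.4, 158.6]
tcp_rot: [-1.676, 1.571, -2.906]
ft_force: [0.6, -0.4, 0.8]
opening: 0.542
```

Run:
```python
from h import *
c=snap('wrist','w2'); print(tool()[0], status.state()['opening'])
```

```text
[ 471.8423055  -299.36390874  158.62577931] 0.5860537651522933
```

View pics/w2.png

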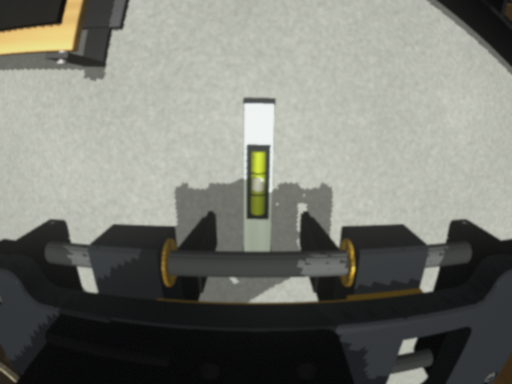

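The level is unmoved, with its vial still at (258,182). I'm descending again with the jaws about half open, and waiting longer for the grip.

Request:
apply_moves:
  increments:
    - [0.4,35,0,0,0]
    - [0.4,40,0,0,0]
    - [0.4,38,0,0,0]
    - [0.4,18,0,0,0]
    - [0.4,9,0,0,0]
    - [1,0,0,0,0]
    - [1,0,0,0,0]
    - [1,0,0,0,0]
    - [1,0,0,0,0]
    - [1,0,0,0,0]

```text
t: 5.15
eef_pos: [472.1, -299.5, 19.6]
tcp_rot: [0.579, 1.569, -0.652]
ft_force: [0.2, 0.5, 7.3]
opening: 0.294
```

Request:
apply_moves:
  increments:
    - [1,0,0,0,0]
    - [1,0,0,0,0]
    - [1,0,0,0,0]
    - [1,0,0,0,0]

```text
t: 5.55
eef_pos: [472.1, -299.6, 19.6]
tcp_rot: [0.576, 1.569, -0.655]
ft_force: [-0.3, 0.9, 6.5]
opening: 0.292
```

Gripped at 28 mm. I'm lifting and carrying it over.

Request:
apply_moves:
  increments:
    - [1,-25,0,0,0]
    - [1,-45,0,0,0]
    - [1,-45,0,0,0]
    - [1,-25,0,0,0]
    - [1,0,22,-28.1,0]
    - [1,0,22,-28.1,0]
    - [1,0,22,-28.1,0]
    - [1,0,22,-28.1,0]
    - [1,0,22,-28.1,0]
    - [1,0,22,-28.1,0]

```text
t: 6.55
eef_pos: [540.0, -94.9, 158.7]
tcp_rot: [-1.228, 1.571, -2.458]
ft_force: [-0.0, -0.5, -2.9]
opening: 0.294
```

Request:
apply_moves:
  increments:
    - [1,0,22,-28.1,0]
    - [1,0,22,-28.1,0]
    - [1,0,22,-28.1,0]
    - [1,0,22,-28.1,0]
    - [1,0,0,0,-8]
    - [1,0,0,0,-8]
    - [1,0,0,0,-8]
    - [1,0,0,0,-8]
    - [1,0,0,0,-8]
    - [1,0,0,0,-8]

```text
t: 7.55
eef_pos: [585.0, 39.0, 158.6]
tcp_rot: [-2.507, 1.57, -2.893]
ft_force: [0.4, 0.1, -2.2]
opening: 0.296
```

Request:
apply_moves:
  increments:
    - [1,0,0,0,-8]
    - [1,0,0,0,-8]
    - [1,0,0,0,-8]
    - [1,0,0,0,-8.4]
    - [1,0,0,0,0]
    - [1,0,0,0,0]

```text
t: 8.15
eef_pos: [585.2, 39.0, 158.6]
tcp_rot: [-2.78, 1.571, -2.611]
ft_force: [0.8, -0.7, -3.3]
opening: 0.293
```

Run:
```python
from h import *
go((585.6,40,115),99.9); s=status.state(); print(s['opening'],s['ft_force'],s['joints'].round(2))
c=snap('wrist','w3')
yv=np.array([-.172,.985]);xv=np.array([.985,.172]);m=np.array([585.4,41])
for a,b in [(35,100),(-35,100),(62,175),(-62,165),(0,175)]: print(a,b,proj(c,(*(m+a*xv+b*yv),82 if b<150 else 72),True).round())
```

```text
tcp [585.2  39.  158.6] jaw yaw 9.66 shift [43.6  0.9  0.6] turn -0.24 (or +-180)
0.29285806941125725 [ 0.75773565 -0.67156512 -3.28020491] [-0.05  0.51  1.73 -0.    0.9  -0.21]
35 100 [304.  72.]
-35 100 [214.  73.]
62 175 [331.  -7.]
-62 165 [185.   4.]
0 175 [259. -10.]
```

View pics/w3.png

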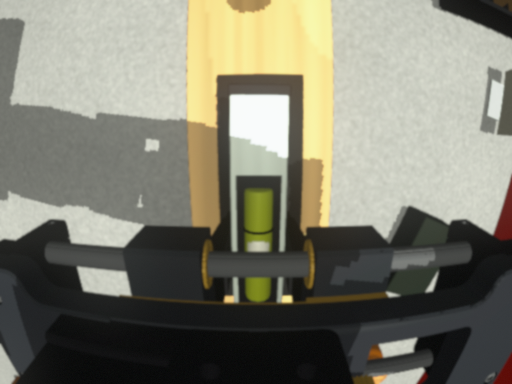

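The pad's far corners are at (218,75) and (303,75), against a predicted (214,73) and (304,72), and the level is centred over the pad. I'm lowering it to near contact.

Request:
apply_moves:
  increments:
    - [1,25,0.9,0.6,0]
    - [1,22,0,0,0]
    - [1,6,0,0,0]
    - [1,2,0,0,0]
    - [1,0,0,0,0]
    - [1,0,0,0,0]

```text
t: 8.8
eef_pos: [586.2, 40.0, 104.5]
tcp_rot: [-0.26, 1.569, -0.088]
ft_force: [0.5, -0.0, -2.9]
opening: 0.293
```

Request:
apply_moves:
  increments:
    - [1,1,0,0,0]
    - [1,1,0,0,0]
    - [1,0,0,0,0]
    - [1,0,0,0,0]

```text
t: 9.2
eef_pos: [585.8, 39.9, 101.7]
tcp_rot: [-0.934, 1.571, -0.761]
ft_force: [1.0, -0.6, -2.6]
opening: 0.295
```

Request:
apply_moves:
  increments:
    - [1,1,0,0,0]
    - [1,1,0,0,0]
    - [1,0,0,0,0]
    - [1,0,0,0,0]

```text
t: 9.6
eef_pos: [585.8, 40.0, 99.7]
tcp_rot: [-0.78, 1.571, -0.607]
ft_force: [-0.7, 0.1, -0.2]
opening: 0.295
```

Request:
apply_moves:
  increments:
    - [1,1,0,0,0]
    - [1,1,0,0,0]
    - [1,0,0,0,0]
    - [1,0,0,0,0]

```text
t: 10.0
eef_pos: [585.8, 39.9, 97.8]
tcp_rot: [-0.875, 1.571, -0.702]
ft_force: [-1.7, 1.0, 3.5]
opening: 0.291
```

Contact is made, so I'm opening the jaws and rising.

Request:
apply_moves:
  increments:
    - [0.4,0,0,0,0]
    - [0.4,0,0,0,0]
    - [0.4,0,0,0,0]
    - [0.4,0,0,0,0]
    - [0.4,0,0,0,0]
    - [0.4,0,0,0,0]
    - [0.4,-25,0,0,0]
    - [0.4,-40,0,0,0]
    - [0.4,0,0,0,0]
    - [0.4,0,0,0,0]

```text
t: 11.0
eef_pos: [585.9, 40.0, 163.2]
tcp_rot: [-0.28, 1.569, -0.107]
ft_force: [-0.6, -0.0, -0.5]
opening: 0.598
```

Run:
```python
from h import *
p,R=tool(); print(p,R.round(2)[:,1:].tolist(),status.state()['ft_force'])
w=snap('wrist','w4'); c=snap('top','t4'); s=snap('side','s4')
def crop(c,fish):
    u,v=proj(c,(580,60,115),fish); print(u,v); u=int(u);v=int(v); v=max(v,70);u=max(u,50)
    return cv2.resize(c['pixels'][v-35:v+35,u-47:u+47],(390,290),interpolation=2)
a=np.hstack([crop(c,0),crop(s,0)])
b=cv2.resize(w['pixels'][0:300,130:390],(260,300)); b=np.hstack([b,np.zeros((300,520,3),np.uint8)])
cv2.imwrite('pics/v4.png',np.vstack([a,b])[:,:,::-1])
```

```text
[585.93050627  39.96533179 163.19487089] [[-0.17, 0.99], [0.99, 0.17], [-0.0, 0.0]] [-0.5856849  -0.0341299  -0.49754502]
258.4131763380839 185.62263431233754
249.05333500650212 196.1195236002709
```

View pics/v4.png

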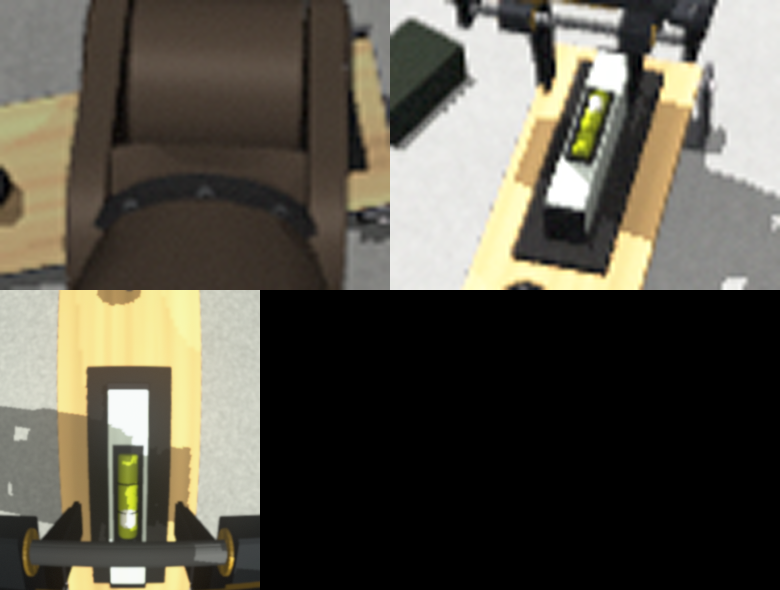

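The level lies centred on the pad. The bubble is at the hinge end, so the knob end is low and the knob has to turn clockwise. Next I shut the fingers and press at about y=+55.

Request:
apply_moves:
  increments:
    - [1,0,28,0,0]
    - [1,0,27,0,0]
    - [1,0,0,0,0]
    - [1,0,0,0,0]
    - [1,0,0,0,0]
    - [1,0,0,0,0]
    - [1,0,0,0,0]
    - [1,10,0,0,0]
    - [1,15,0,0,0]
    - [1,6,0,0,0]

```text
t: 12.15
eef_pos: [575.7, 93.9, 130.0]
tcp_rot: [3.084, 1.569, -3.027]
ft_force: [-0.7, 0.0, 0.4]
opening: 0.002
```

Request:
apply_moves:
  increments:
    - [1,1,0,0,0]
    - [1,1,0,0,0]
    - [1,1,0,0,0]
    - [1,1,0,0,0]
    - [1,0,0,0,0]
    - [1,0,0,0,0]

```text
t: 12.75
eef_pos: [576.4, 94.2, 127.8]
tcp_rot: [-0.485, 1.571, -0.312]
ft_force: [0.8, -0.3, 0.7]
opening: 0.001
```

Request:
apply_moves:
  increments:
    - [1,1,0,0,0]
    - [1,1,0,0,0]
    - [1,1,0,0,0]
    - [1,0,0,0,0]
    - [1,0,0,0,0]

```text
t: 13.25
eef_pos: [576.4, 94.1, 124.9]
tcp_rot: [-0.439, 1.57, -0.266]
ft_force: [-1.4, 1.1, 5.1]
opening: 0.006
```

Request:
apply_moves:
  increments:
    - [1,1,0,0,0]
    - [1,1,0,0,0]
    - [1,0,0,0,0]
    - [1,0,0,0,0]

```text
t: 13.65
eef_pos: [576.5, 94.1, 123.3]
tcp_rot: [-0.345, 1.57, -0.172]
ft_force: [-2.8, 0.1, 10.0]
opening: 0.006
```

Pressing with 10 N, so about 13 N on the pad. I'm holding briefly and then moving off to the knob. I'll also measure the bubble from the last wrist picture.

Request:
apply_moves:
  increments:
    - [1,0,0,0,0]
    - [1,0,0,0,0]
    - [1,0,0,0,0]
    - [1,-20,0,0,0]
    - [0,-45,0,0,0]
    - [0,0,0,0,0]
    - [0,0,0,0,0]

```text
t: 14.35
eef_pos: [576.5, 94.2, 188.2]
tcp_rot: [-0.18, 1.569, -0.007]
ft_force: [-0.0, 0.4, 0.3]
opening: 0.201
```

```bash
cat >> h.py <<'E'
def bub(f):
    """profile along vial centreline in saved picture f: brightness/saturation, mat-y coordinate of level centre unknown -> world along-axis"""
    c=load(f); fish=f[0]=='w'; hsv=cv2.cvtColor(c['pixels'],cv2.COLOR_RGB2HSV).astype(float)
    yv=np.array([-.172,.985]); m=np.array([585.4,41]); L=np.arange(-45,45,1.)
    u=np.array([proj(c,(*(m+l*yv),124),fish) for l in L]).astype(np.float32)
    for ch in (1,2): 
        v=cv2.remap(hsv[...,ch].astype(np.float32),u[None,:,0].copy(),u[None,:,1].copy(),1)[0]; print('SV'[ch-1],[int(x) for x in v])
E
python3 - <<'E'
from h import *
bub('w4'); go((554.3,211.5,190),99.9); print(status.state()['joints'].round(2)); c=snap('wrist','w5'); print(proj(c,(554.3,211.5,130),True))
c=snap('side','s5')
bub('s4')
cv2.imwrite('pics/v5.png',np.hstack([load('w5')['pixels'],cv2.resize(c['pixels'][140:280,200:300],(274,384),interpolation=2)])[:,:,::-1])
E
```

```text
S [14, 13, 13, 14, 14, 14, 16, 16, 14, 18, 17, 20, 22, 24, 28, 64, 135, 171, 183, 184, 185, 186, 187, 186, 129, 41, 7, 3, 2, 2, 3, 2, 2, 3, 3, 4, 4, 4, 8, 58, 156, 196, 196, 197, 198, 196, 194, 195, 194, 195, 194, 193, 194, 192, 191, 193, 189, 175, 163, 172, 174, 175, 173, 172, 171, 170, 169, 171, 169, 166, 167, 174, 179, 179, 171, 163, 161, 157, 145, 101, 45, 20, 17, 18, 17, 24, 24, 23, 23, 23]
V [81, 80, 79, 77, 76, 74, 72, 69, 66, 68, 66, 60, 55, 51, 48, 54, 83, 117, 135, 139, 139, 140, 144, 151, 170, 211, 240, 247, 249, 249, 249, 249, 249, 249, 249, 244, 235, 239, 242, 234, 224, 213, 203, 211, 228, 233, 234, 233, 232, 231, 235, 236, 236, 236, 234, 225, 191, 130, 112, 139, 148, 149, 149, 149, 150, 150, 150, 151, 150, 151, 155, 186, 227, 226, 182, 157, 153, 144, 119, 88, 68, 62, 62, 63, 72, 117, 173, 197, 198, 199]
tcp [576.5  94.2 188.2] jaw yaw 9.91 shift [ -1.9 119.4  -1.6] turn 0.01 (or +-180)
[ 0.05  0.47  1.71 -0.    0.96 -0.12]
[256.64738339  45.23231511]
S [1, 1, 1, 1, 1, 1, 1, 1, 1, 3, 9, 16, 26, 35, 72, 107, 148, 182, 181, 150, 111, 76, 42, 31, 21, 14, 7, 5, 5, 3, 3, 8, 21, 31, 43, 52, 77, 100, 127, 152, 164, 175, 186, 199, 203, 201, 200, 198, 198, 199, 200, 201, 203, 204, 205, 207, 207, 205, 202, 199, 196, 197, 200, 203, 205, 206, 206, 207, 208, 208, 207, 205, 205, 205, 202, 198, 195, 190, 179, 168, 157, 144, 120, 92, 63, 32, 25, 21, 17, 14]
V [255, 255, 255, 255, 255, 255, 255, 254, 254, 251, 243, 235, 225, 215, 200, 186, 171, 159, 161, 172, 185, 198, 214, 222, 229, 235, 241, 243, 244, 245, 246, 243, 236, 230, 224, 220, 216, 211, 207, 204, 200, 192, 186, 176, 172, 179, 184, 191, 194, 189, 184, 178, 172, 167, 157, 148, 138, 142, 147, 152, 157, 157, 157, 157, 157, 164, 180, 199, 217, 227, 222, 217, 212, 204, 187, 170, 155, 137, 123, 109, 95, 81, 70, 58, 46, 34, 62, 91, 122, 156]
```

View pics/v5.png

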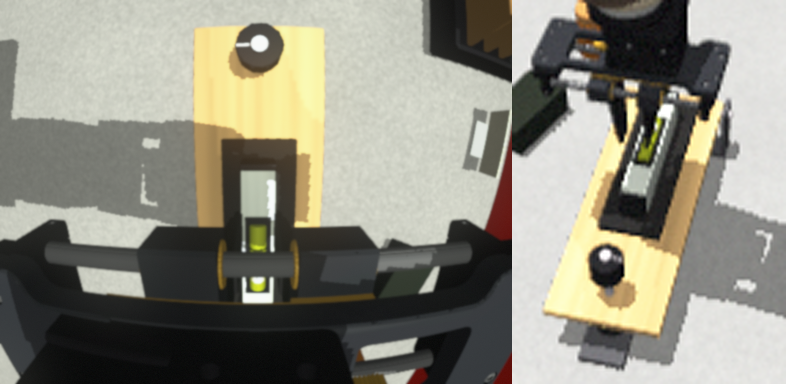

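From the wrist picture the bubble sits about 15.5 mm toward the hinge end, which needs about 190° of clockwise turning. The knob is at (259,48), against a predicted (257,45). I'm going above it and pre-winding the wrist by -120°.

Request:
apply_moves:
  increments:
    - [0.4,0,40,0,0]
    - [0.4,0,40,0,0]
    - [0.4,0,40,0,0]
    - [0.4,0,0,0,-8]
    - [0.4,0,0,0,-8]
    - [0.4,0,0,0,-8]
    - [0.4,0,0,0,-8]
    - [0.4,0,0,0,-8]
    - [0.4,0,0,0,-8]
    - [0.4,0,0,0,-8]

```text
t: 15.45
eef_pos: [555.2, 212.2, 186.1]
tcp_rot: [2.273, 1.568, -2.854]
ft_force: [0.3, -0.2, -0.9]
opening: 0.599
```

Request:
apply_moves:
  increments:
    - [0.4,0,0,0,-8]
    - [0.4,0,0,0,-8]
    - [0.4,0,0,0,-8]
    - [0.4,0,0,0,-8]
    - [0.4,0,0,0,-8]
    - [0.4,0,0,0,-8]
    - [0.4,0,0,0,-8]
    - [0.4,0,0,0,-8]
    - [0.4,0,0,0,0]
    - [0.4,0,0,0,0]

```text
t: 16.45
eef_pos: [555.4, 212.3, 186.7]
tcp_rot: [1.173, 1.569, -2.846]
ft_force: [-0.0, -0.2, -0.4]
opening: 0.602
```

Run:
```python
from h import *
go((555.8,212.3,108),99.9); s=status.state(); print(s['joints'].round(2),s['opening'])
```

```text
tcp [555.4 212.3 186.7] jaw yaw 129.67 shift [78.7 -0.4 -0.3] turn -60.23 (or +-180)
[ 0.25  0.49  1.68 -0.    0.97 -2.01] 0.6019835957153704
```

Request:
apply_moves:
  increments:
    - [0.4,30,0,0,0]
    - [0.4,30,0,0,0]
    - [0.4,12,0,0,0]
    - [0.4,6,0,0,0]
    - [0.4,0,0,0,0]
    - [1,0,0,0,0]
    - [1,0,0,0,0]
    - [1,0,0,0,0]
    - [1,0,0,0,0]
    - [1,0,0,0,0]

```text
t: 17.45
eef_pos: [555.7, 212.7, 110.3]
tcp_rot: [-1.671, 1.57, 0.596]
ft_force: [-2.3, 3.0, 5.9]
opening: 0.375
```

Request:
apply_moves:
  increments:
    - [1,0,0,0,0]
    - [1,0,0,0,0]
    - [1,0,0,0,0]

```text
t: 17.75
eef_pos: [555.7, 212.7, 110.3]
tcp_rot: [-1.659, 1.57, 0.608]
ft_force: [-3.2, 2.7, 5.7]
opening: 0.372
```

The knob is gripped at 35 mm. I'm turning clockwise 160°.

Request:
apply_moves:
  increments:
    - [1,0,0,0,8]
    - [1,0,0,0,8]
    - [1,0,0,0,8]
    - [1,0,0,0,8]
    - [1,0,0,0,8]
    - [1,0,0,0,8]
    - [1,0,0,0,8]
    - [1,0,0,0,8]
    - [1,0,0,0,8]
    - [1,0,0,0,8]

```text
t: 18.75
eef_pos: [555.7, 214.2, 110.3]
tcp_rot: [0.195, 1.568, 1.061]
ft_force: [-1.6, 15.4, 4.4]
opening: 0.377
```

Request:
apply_moves:
  increments:
    - [1,0,0,0,8]
    - [1,0,0,0,8]
    - [1,0,0,0,8]
    - [1,0,0,0,8]
    - [1,0,0,0,8]
    - [1,0,0,0,8]
    - [1,0,0,0,8]
    - [1,0,0,0,8]
    - [1,0,0,0,8]
    - [1,0,0,0,8]

```text
t: 19.75
eef_pos: [557.2, 214.4, 110.4]
tcp_rot: [1.139, 1.565, 0.608]
ft_force: [6.0, 15.3, -1.0]
opening: 0.375
```

Request:
apply_moves:
  increments:
    - [1,0,0,0,0]
    - [1,0,0,0,0]
    - [1,0,0,0,0]
    - [1,0,0,0,0]
    - [1,0,0,0,0]
    - [1,0,0,0,0]
    - [1,0,0,0,0]
    - [1,0,0,0,0]
    - [1,0,0,0,0]
    - [1,0,0,0,0]

```text
t: 20.75
eef_pos: [557.2, 214.4, 110.3]
tcp_rot: [1.172, 1.565, 0.646]
ft_force: [6.2, 15.4, -0.7]
opening: 0.372
```

Run:
```python
from h import *
go((555.8,212.3,108),99.9); s=status.state(); print(s['joints'].round(2),s['opening'],s['moment'])
for n,f in (('top','t6'),('side','s6'),('wrist','w6')):
    c=snap(n,f); print(n,proj(c,(585.4,41,124),n=='wrist')); 
bub('t6');bub('s6');bub('w6')
```

```text
tcp [557.2 214.4 110.3] jaw yaw -30.12 shift [ 2.3 -2.5 -0.2] turn -40.02 (or +-180)
[0.26 0.59 1.75 0.   0.8  0.78] 0.3721422221902589 [ 2.60379283 -0.65182364 -0.07139827]
top [264.78411431 183.42148997]
side [249.91486617 189.37278802]
wrist [392.94058345 383.62356065]
S [11, 11, 11, 11, 11, 12, 12, 12, 12, 13, 16, 20, 32, 60, 86, 109, 120, 129, 133, 133, 133, 133, 133, 133, 133, 133, 132, 132, 132, 132, 132, 133, 133, 134, 134, 134, 111, 68, 23, 9, 12, 15, 15, 13, 12, 12, 13, 15, 18, 22, 26, 44, 69, 95, 110, 121, 132, 134, 132, 130, 130, 130, 130, 130, 129, 128, 128, 127, 127, 127, 128, 128, 129, 130, 131, 130, 129, 127, 98, 71, 42, 32, 22, 13, 12, 12, 12, 12, 12, 12]
V [191, 191, 191, 192, 194, 195, 192, 176, 160, 140, 115, 87, 68, 67, 67, 78, 106, 134, 153, 160, 167, 171, 170, 168, 167, 166, 167, 168, 169, 170, 171, 171, 172, 167, 157, 147, 146, 155, 166, 175, 186, 197, 200, 199, 197, 198, 198, 199, 197, 193, 189, 186, 182, 179, 164, 145, 124, 125, 135, 144, 153, 163, 172, 174, 173, 173, 173, 173, 174, 174, 174, 174, 170, 165, 161, 142, 120, 98, 74, 53, 31, 60, 96, 131, 152, 17
[... 732 characters left out ...]
, 48, 43, 37, 32, 26, 27, 27, 27, 27]
S [0, 0, 0, 0, 0, 0, 0, 0, 0, 0, 0, 0, 0, 0, 0, 0, 0, 0, 0, 0, 0, 0, 0, 0, 0, 0, 0, 0, 0, 0, 0, 0, 0, 0, 0, 0, 0, 0, 0, 0, 0, 0, 0, 0, 0, 3, 17, 41, 89, 133, 175, 202, 214, 217, 218, 217, 218, 218, 217, 217, 217, 216, 213, 205, 190, 167, 126, 81, 42, 13, 10, 6, 4, 4, 5, 7, 8, 8, 8, 8, 8, 9, 10, 18, 21, 22, 22, 22, 22, 22]
V [0, 0, 0, 0, 0, 0, 0, 0, 0, 0, 0, 0, 0, 0, 0, 0, 0, 0, 0, 0, 0, 0, 0, 0, 0, 0, 0, 0, 0, 0, 0, 0, 0, 0, 0, 0, 0, 0, 0, 0, 0, 0, 0, 0, 0, 89, 183, 230, 222, 213, 191, 166, 147, 146, 164, 189, 206, 211, 214, 214, 215, 212, 208, 197, 177, 150, 117, 88, 75, 66, 65, 64, 63, 63, 63, 63, 62, 61, 58, 56, 54, 53, 53, 54, 56, 57, 57, 57, 57, 57]
```

In the top view the bubble spans indices 37–52 and the lines sit at 35.5 and 56.5, so it is at about -1.3 mm. I'm adding 14°, then releasing and checking from close up.

Request:
apply_moves:
  increments:
    - [1,0,0,0,7]
    - [1,0,0,0,7]
    - [1,0,0,0,0]
    - [1,0,0,0,0]
    - [0.4,0,0,0,0]
    - [0.4,0,0,0,0]
    - [0.4,0,0,0,0]
    - [0.4,0,0,0,0]
    - [0.4,0,0,0,0]
    - [0.4,0,0,0,0]

```text
t: 21.9
eef_pos: [555.7, 212.2, 109.6]
tcp_rot: [-1.295, 1.571, -2.064]
ft_force: [0.3, -0.6, 0.2]
opening: 0.599
```

Request:
apply_moves:
  increments:
    - [0.4,-30,0,0,0]
    - [0.4,-45,0,0,0]
    - [0.4,-5,0,0,-8]
    - [0.4,0,0,0,-8]
    - [0.4,0,0,0,-8]
    - [0.4,0,0,0,-8]
    - [0.4,0,0,0,-8]
    - [0.4,0,0,0,-8]
    - [0.4,0,0,0,-6]
    - [0.4,0,0,0,0]

```text
t: 22.9
eef_pos: [555.6, 212.3, 189.6]
tcp_rot: [-1.998, 1.571, -1.824]
ft_force: [0.4, 0.7, 0.6]
opening: 0.599
```

Run:
```python
from h import *
c=snap('top','t7'); bub('t7')
x,y=-.172,.985
go((585.4-10*x,41-10*y,190),99.9); s=status.state(); print(s['joints'].round(2),s['opening'],s['ft_force'])
```

```text
S [12, 12, 12, 12, 12, 12, 12, 12, 13, 14, 16, 18, 31, 62, 90, 113, 122, 129, 133, 133, 133, 133, 133, 133, 133, 132, 132, 131, 131, 131, 132, 132, 133, 134, 135, 135, 122, 94, 65, 45, 28, 11, 6, 9, 11, 12, 12, 13, 11, 9, 7, 20, 41, 63, 86, 108, 131, 136, 134, 132, 132, 131, 131, 130, 128, 127, 127, 126, 126, 126, 127, 128, 129, 130, 131, 130, 128, 125, 93, 62, 29, 22, 17, 13, 13, 12, 12, 12, 12, 12]
V [192, 192, 192, 193, 195, 196, 193, 178, 162, 142, 116, 88, 68, 67, 66, 77, 106, 134, 153, 160, 167, 171, 169, 167, 166, 166, 167, 168, 169, 169, 170, 171, 173, 166, 152, 139, 137, 146, 155, 164, 174, 185, 191, 194, 197, 198, 199, 199, 197, 193, 190, 187, 183, 179, 164, 145, 125, 126, 135, 144, 153, 163, 173, 175, 175, 175, 175, 174, 174, 174, 174, 174, 170, 166, 162, 143, 120, 98, 74, 53, 31, 60, 95, 129, 151, 170, 188, 189, 191, 192]
tcp [555.6 212.3 189.6] jaw yaw 9.78 shift [  -0.4 -183.9    0.3] turn -0.12 (or +-180)
[ 0.25  0.49  1.68 -0.    0.98  0.08] 0.5997850159512167 [0.02795032 0.26856118 0.3901597 ]
```

The bubble is now at about -0.5 mm. I'm moving to the hinge-side pressing spot at y≈-52, where the wrist camera sees the vial.

Request:
apply_moves:
  increments:
    - [1,0,-40,0,0]
    - [1,0,-40,0,0]
    - [1,0,-40,0,0]
    - [1,0,-40,0,0]
    - [1,0,-40,0,0]
    - [1,0,-26,0,0]
    - [1,10,0,0,0]
    - [1,25,0,0,0]
    - [1,15,0,0,0]
    - [1,0,0,0,0]

```text
t: 23.95
eef_pos: [593.4, -9.4, 137.4]
tcp_rot: [2.84, 1.567, 3.011]
ft_force: [-0.2, -0.2, 1.1]
opening: 0.0
```

Run:
```python
from h import *
go((585.4+52*.172,41-52*.985,126),99.9); s=status.state(); print(s['opening'],s['ft_force'])
c=snap('wrist','w8'); cv2.imwrite('pics/v8.png',cv2.resize(c['pixels'][60:300,150:370],None,fx=2.5,fy=2.5,interpolation=2)[:,:,::-1]); bub('w8')
```

```text
tcp [593.4  -9.4 137.4] jaw yaw 9.81 shift [11.4 -1.   0.8] turn -0.09 (or +-180)
0.0004975225054784059 [-0.1537149  -0.19647012  1.06274719]
S [36, 37, 37, 27, 26, 25, 25, 25, 25, 25, 26, 28, 28, 36, 90, 161, 177, 175, 175, 177, 174, 174, 175, 175, 174, 174, 173, 172, 172, 172, 171, 169, 171, 168, 158, 140, 159, 153, 80, 35, 29, 29, 28, 14, 3, 2, 2, 3, 3, 3, 3, 2, 46, 154, 174, 173, 141, 152, 173, 172, 172, 172, 170, 170, 169, 170, 169, 168, 167, 167, 166, 165, 164, 164, 164, 165, 169, 123, 28, 12, 11, 9, 9, 3, 2, 3, 3, 2, 2, 3]
V [37, 37, 50, 86, 128, 168, 179, 180, 180, 173, 135, 71, 46, 47, 65, 113, 139, 144, 144, 144, 145, 145, 145, 146, 146, 146, 146, 146, 146, 147, 148, 148, 148, 146, 126, 99, 130, 151, 169, 190, 201, 204, 207, 225, 246, 249, 250, 251, 251, 251, 251, 250, 246, 241, 240, 227, 145, 161, 233, 242, 242, 242, 243, 243, 242, 242, 243, 243, 243, 243, 243, 243, 243, 244, 243, 242, 229, 149, 92, 89, 89, 93, 154, 243, 250, 251, 251, 251, 251, 251]
```

View pics/v8.png

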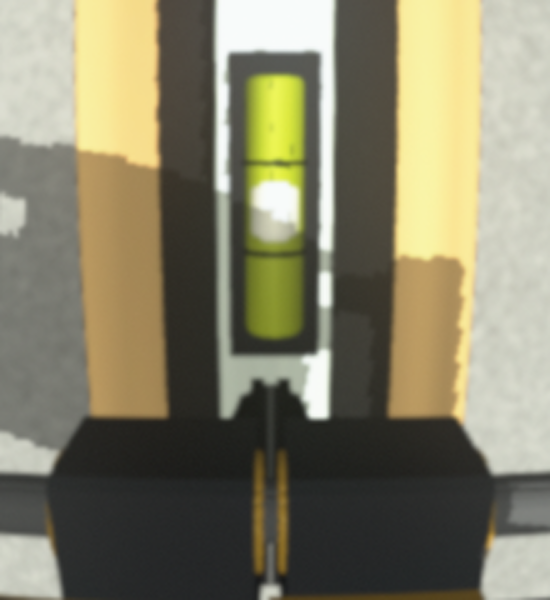

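The bubble (38–52) is centred between the lines (35 and 56.2), with an offset of about -0.5 mm. Now I press.

Request:
apply_moves:
  increments:
    - [1,4,0,0,0]
    - [1,3,0,0,0]
    - [1,2,0,0,0]
    - [1,1,0,0,0]
    - [1,0,0,0,0]
    - [1,0,0,0,0]

```text
t: 24.6
eef_pos: [594.6, -10.3, 129.8]
tcp_rot: [-0.52, 1.571, -0.347]
ft_force: [-0.2, 0.0, 0.0]
opening: 0.005
```

Request:
apply_moves:
  increments:
    - [1,1,0,0,0]
    - [1,1,0,0,0]
    - [1,0,0,0,0]
    - [1,0,0,0,0]

```text
t: 25.0
eef_pos: [594.6, -10.3, 128.0]
tcp_rot: [-0.457, 1.57, -0.284]
ft_force: [-1.4, 0.1, 4.9]
opening: 0.004
```

Request:
apply_moves:
  increments:
    - [1,1,0,0,0]
    - [1,1,0,0,0]
    - [1,0,0,0,0]
    - [1,0,0,0,0]
    - [1,0,0,0,0]
    - [1,0,0,0,0]

```text
t: 25.6
eef_pos: [594.7, -10.3, 126.5]
tcp_rot: [-0.422, 1.57, -0.249]
ft_force: [-2.5, -0.5, 10.7]
opening: 0.005
```

Request:
apply_moves:
  increments:
    - [1,0,0,0,0]
    - [1,0,0,0,0]
    - [1,0,0,0,0]
    - [1,0,0,0,0]
    - [1,0,0,0,0]
    - [1,0,0,0,0]
    - [1,0,0,0,0]
    - [1,0,0,0,0]

```text
t: 26.4
eef_pos: [594.7, -10.3, 126.5]
tcp_rot: [-0.448, 1.57, -0.275]
ft_force: [-2.7, 0.7, 10.3]
opening: 0.006
```

Run:
```python
from h import *
print([status.state()['ft_force'].round(1).tolist()])
c=snap('wrist','w9'); t=snap('top','t9'); cv2.imwrite('pics/v9.png',cv2.resize(c['pixels'][40:300,150:370],None,fx=2.2,fy=2.2,interpolation=2)[:,:,::-1]); bub('w9'); print(status.state()['ft_force'])
```

```text
[[-2.7, 0.7, 10.3]]
S [30, 26, 26, 31, 26, 26, 25, 25, 24, 26, 25, 25, 29, 30, 34, 98, 169, 183, 183, 184, 182, 182, 184, 182, 180, 180, 179, 179, 179, 179, 178, 177, 176, 176, 174, 158, 160, 171, 156, 80, 34, 30, 29, 19, 3, 2, 2, 2, 3, 3, 3, 3, 5, 90, 174, 176, 151, 157, 176, 175, 175, 173, 172, 173, 172, 171, 171, 170, 170, 168, 168, 166, 165, 164, 165, 167, 167, 93, 18, 13, 11, 8, 7, 3, 2, 2, 2, 2, 2, 2]
V [47, 47, 47, 47, 49, 77, 138, 172, 178, 179, 176, 139, 70, 41, 41, 63, 111, 138, 143, 144, 144, 144, 145, 145, 145, 145, 145, 146, 146, 147, 147, 147, 148, 148, 143, 109, 113, 148, 152, 167, 191, 201, 204, 219, 245, 249, 250, 250, 251, 251, 251, 251, 250, 244, 242, 232, 153, 168, 234, 243, 243, 243, 243, 243, 243, 243, 242, 242, 242, 243, 244, 244, 244, 244, 244, 242, 215, 125, 89, 88, 89, 106, 210, 249, 251, 251, 251, 251, 251, 251]
[-2.12080558e+00  4.95180547e-03  1.04930912e+01]
```

View pics/v9.png

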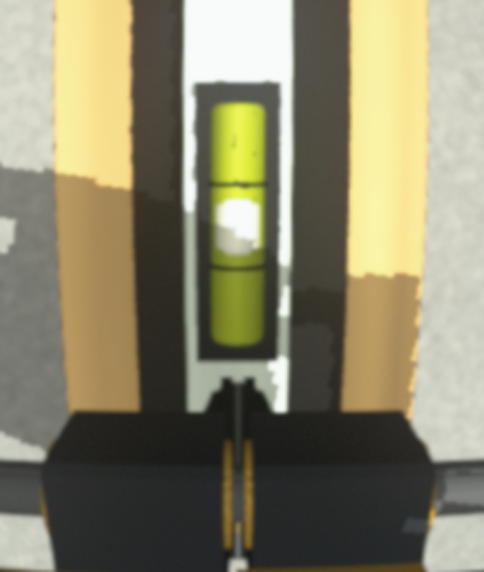

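The bubble is centred between the lines (rows 197–256, with the lines at 184 and 268), and a steady 10.4 N is pressing on the level. I'm handing the job in.

```bash
python3 -c "
from cell import env
print(env.job_done())"
```

```text
the job is handed in; nothing more can be done
None
```

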